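# Tin through the caddy flap

### The job

The empty red tin has been left on the ledge of the white scrap caddy. With one finger push the caddy's blue self-closing flap open and, while that finger holds it open, push the tin along the ledge with the other finger so that it drops into the caddy; then let the flap spring shut with the tin inside. Do not pick the tin up, and leave the other things on the counter where they are.

Things in the scene. Friction and masses are not known exactly. Their poses are not given: they have to be found in the camera images.
- caddy: white scrap caddy fixed on the counter, 140 mm (its x) by 225 mm (y), z up, origin on the counter under its middle. Its -y half bears a flat ledge (see ledge_edge); its +y half is the mouth, 128 mm wide (x), y = -15 to 95 mm, shut by the blue flap. Hollow throughout, also under the ledge: y = -106 to 111 mm, floor at z = 6 mm. The way in is from the ledge towards +y
- flap (a joint): blue flap 120 mm wide (x), 104 mm from hinge to free edge, 4 mm thick; 0 rad = shut, to 1.15 = hanging nearly straight down. Shut, it slopes down 20 degrees from hinge to ledge; its free edge swings down into the caddy. A spring shuts it: 0.15 Nm when shut, 0.29 Nm fully open. The tin's weight does not open it; shoved against the shut flap, the tin jams or rides up the slope
- flap_edge (a point): middle of the flap's free edge on top (moves with the flap); shut, it lies about 12 mm beyond the ledge's edge and 2 mm higher. A fingertip on the flap's upper face that goes level towards the hinge, some 8 mm above the ledge's height, pushes the flap open
- flap_hinge (a point): middle of the flap's hinge axis, which runs along the caddy's x; at caddy (0, 95, 167) mm. Behind it a deck at z = 175 mm reaches to y = 115 mm; beside the flap two sloping cheeks, 6 mm thick, rise to 175 mm, some 4 to 8 mm above the flap
- ledge_edge (a point): middle of the ledge's edge at the mouth, on its top; at caddy (0, -15, 130) mm. The ledge is level, z = 130 mm, from y = -110 to -15 mm, 128 mm wide between two side rims 6 mm high and 6 mm thick; no rim at its ends
- tin: empty red tin with metal rims standing upright on the ledge, 46 mm across, 36 mm tall, some 40 g; origin at the centre of its underside, z up
- full_tin: unopened yellow tin, 65 mm across, 80 mm tall, stands on the counter at the robot's side of the caddy; origin at the centre of its underside; to be left alone
- board: round beech chapati board, 230 mm across, 28 mm high, left on the counter; origin at the centre of its underside; to be left alone
- rolling_pin: steel rolling pin, 290 mm long, 36 mm thick, lies on the chapati board; origin at the centre of its underside; to be left alone
- saucer: white ceramic saucer, 140 mm across, 18 mm high, on the counter beyond the caddy; origin at the centre of its underside; to be left alone
- canister: green plastic canister with white clip-on lid, 106 mm across, 138 mm tall, far left; origin at the centre of its underside; to be left alone
- spatula: flat aluminium spatula, 280 mm long, lies on the counter to the right; origin at the centre of its underside; to be left alone
- mug: blue ceramic mug, 80 mm across, 90 mm tall, far right; origin at the centre of its underside; to be left alone

How it is judged:
By the outcome, as a careful person would: the job done as asked, in the order asked, and still so for the second after the job is handed in, with the robot touching nothing.
It also fails if it takes over 32 s, if anything falls off the work surface, if the arm or the gripper's body presses on something with over 40 N, if the wrist force passes 120 N, or if a joint passes its speed limit or range.

### The arm

A 7-joint arm with a two-finger parallel gripper is mounted at the origin on the work surface. World frame = base frame: x ahead of the robot, y to its left, z up, the work surface at z = 0. Lengths are in mm, angles in rad, forces in N, time in s.
With the tool pointing down it reaches from about 350 to 900 mm from the base axis. Payload 8.1 kg.
Tool frame: the origin (TCP) lies at the very end of the fingers, on their centre line; the grasp point (between the pads) lies env.grasp_offset behind it (env.grasp_offset is the distance from the TCP to the grasp point, in mm); z points along the fingers, x is the direction in which the jaws open and shut, and the axes are right-handed (so a half turn about z gives the same grasp; the last joint's range is limited). The gripper opens to 92 mm and grips with 3 to 60 N. Pads are 19 mm wide; open, the fingers measure 130 mm over their backs; the gripper's body (75 mm by 190 mm) begins 47 mm behind the grasp point.
Start: joints at [1.056, 0.434, 0.025, 1.573, -0.012, 1.134, -0.075], TCP at [250.141, -572.775, 226.742] pointing down, gripper open.
Joint ranges: [-2.62, 2.62], [-0.44, 2.09], [-1.27, 1.32], [0.08, 2.57], [-1.32, 4.46], [0.12, 2], [-2.74, 2.74]. Speed limits (rad/s): [2.22, 2.22, 3.01, 3.01, 3.14, 3.14, 3.14].

### API

Orientations are given as a unit quaternion [w, x, y, z].
In Python, from bench import env, snapshot gives the robot as it stands. The module is installed in compiled form; this text tells all that it offers.
- The arm moves only by the tool drive_tool, never from a script. Its arguments are lists of equal length, an entry for each row: "delta_pos": the shift along the tool's x, y, z in mm, a list of three; "dr": the turn, a rotation vector about the tool's x, y, z in degrees, a list of three; "claw": the closure, from 0 (fully open) to 1 (shut). In form: {"delta_pos": [[tx, ty, tz], ...], "dr": [[rx, ry, rz], ...], "claw": [claw, ...]}. A call has exactly 5 rows; each row shifts and turns the commanded pose from where the row before left it, along the tool's axes as they then stand; what a row does not reach is not made up. A row lasts 1/10 s, in which the tool goes at most 50 mm and 8.59 degrees, less where a joint would pass 70% of its speed; a pose out of reach is approached as far as the arm can. A call with a gripper value outside its range is refused whole. The fingers move at their own pace and stop on an object; "newtons" is the grip in N (left out, the last holds). Time passes only in rows, so rows that do not move let the fingers close, or fill a call up. It gives the time, the measured TCP pose, the force and the opening at its end, in the units of the state.
- env.get_obs(): the state, without advancing time (a new reading comes with each control period).
- snapshot(name): name is "scene" or "top" or "wrist"; returns a dict with "pixels" (400x640x3 uint8, red, green, blue), "fov_y" (degrees; the focal length in pixels is half the picture's height over the tangent of half this angle, whatever the lens; pixels are square), "cx", "cy" (the principal point, pixels), "origin" and "attitude" of the camera in the world. Camera axes: x right, y down, z forward; pixel columns grow to the right and rows downward; lengths in mm; the calibration is good to about 2 mm. A picture is of the moment at which its call begins. There is no depth.
- env.hand_in(): hands the job in, once; it reports no verdict.
The state is a dict: "t": time; "qpos": joint angles; "joint_vel": joint speeds; "joint_torque": joint torques, N m; "tcp_pos": TCP position; "orientation": TCP orientation; "ft_force": force on the tool from outside, world axes, zero at the start; "moment": the same for the moment, N m; "opening": finger opening in mm.
Only numpy, scipy, OpenCV 4.12 (cv2) and the standard library are available. Lean on these libraries where they do the work, as an engineer would, in place of code of your own. Each camera call takes 0.05 s, during which the arm holds its last target. There are 200 camera calls.

## Working session

There is one attempt and no reset: what is moved stays moved. The work goes in short steps, Python scripts to look and compute and a tool call to move; the robot and the scene stay as the last step left them, time stands still between calls to the robot, and variables do not carry over. Pictures are saved under pics/ and viewed, about 8 in all and at most 12, crops included, and the job is handed in when it is done.

Besides the shell and the picture viewer there is one more tool, called after ">>>" as name(argument=value, ...) on one line, values as JSON. drive_tool: Moves the arm, as the interface text tells. Its arguments: {"type":"object","properties":{"delta_pos":{"type":"array","items":{"type":"array","items":{"type":"number"}}},"dr":{"type":"array","items":{"type":"array","items":{"type":"number"}}},"claw":{"type":"array","items":{"type":"number"}},"newtons":{"type":"number"}},"required":["delta_pos","dr","claw"]}

```bash
mkdir -p pics; cat > h.py <<'E'
import numpy as np, cv2, json
from bench import env, snapshot
def snap(name,fn=None):
    s=snapshot(name)
    if fn: cv2.imwrite(f'pics/{fn}.png',s['pixels'][:,:,::-1])
    return s
def cam(s):
    a=np.array(s['attitude'],float)
    if a.shape==(4,):
        from scipy.spatial.transform import Rotation as R
        a=R.from_quat(a[[1,2,3,0]]).as_matrix()
    return a.reshape(3,3),np.array(s['origin'],float),200/np.tan(np.radians(s['fov_y'])/2)
def ray(s,u,v,z):
    A,o,f=cam(s); d=A@np.array([(u-s['cx'])/f,(v-s['cy'])/f,1]); return o+d*(z-o[2])/d[2]
def proj(s,p):
    A,o,f=cam(s); c=A.T@(np.array(p)-o); return np.array([s['cx']+f*c[0]/c[2],s['cy']+f*c[1]/c[2]])
E
python3 - <<'E'
from h import *
for n in('scene','top'):
    s=snap(n,n+'1'); print(n,{k:s[k] for k in s if k!='pixels'})
print(env.get_obs(),env.grasp_offset)
E
```

```text
scene {'fov_y': 47.34734729341272, 'cx': 317.13400235793927, 'cy': 198.17198039632365, 'origin': array([1303.29942738, -280.08037405, 1163.59988674]), 'attitude': array([-0.26699544,  0.77819356,  0.54044957, -0.17618874])}
top {'fov_y': 53.95067024528654, 'cx': 320.7792106392298, 'cy': 204.63522500509967, 'origin': array([ 388.78215658,   14.25168419, 1315.82871922]), 'attitude': array([-0.05305618,  0.71406172, -0.69696098,  0.03932289])}
{'t': 0.1, 'qpos': array([ 1.05639328,  0.43514071,  0.02495592,  1.57398352, -0.01156537,
        1.13399545, -0.07510901]), 'joint_vel': array([ 1.05079984e-03, -2.13556536e-03,  9.52673219e-05, -1.65562086e-03,
        1.05503717e-03,  7.41524001e-04, -5.84169982e-04]), 'joint_torque': array([ 4.39105599e-03, -6.69125319e+01,  9.88995619e-01, -3.15144968e+01,
       -6.03414397e-02,  3.74777592e-02,  1.20555874e-04]), 'tcp_pos': array([ 249.93685345, -572.3635274 ,  226.03981124]), 'orientation': array([-3.13709122e-04,  8.36725195e-01, -5.47622562e-01, -6.16161095e-04]), 'ft_force': array([ 0.15706674, -0.41611986, -0.05294043]), 'moment': array([ 0.01791466, -0.06297461, -0.013774  ]), 'opening': 91.52254209231494} 18.8
```

View pics/scene1.png

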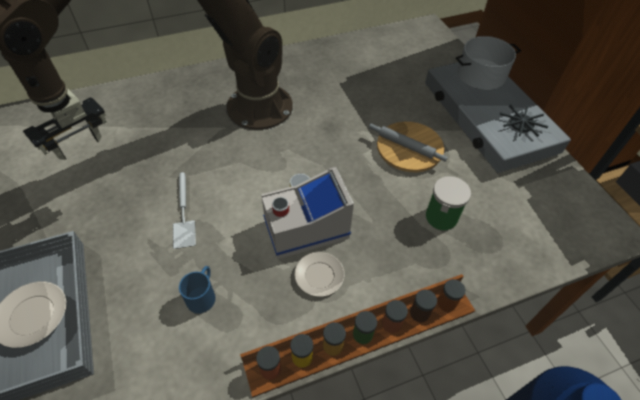

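View pics/top1.png

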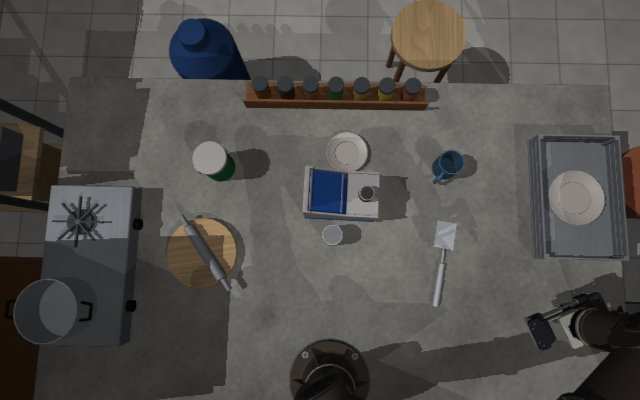

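The top view shows the caddy around (342,194), with its blue flap to the left (hinge at u≈310) and the ledge to the right. The red tin is at about (367,193). The caddy's +y points roughly along world +y. Next I'll measure the flap corners and the tin.

```bash
cat > m.py <<'E'
from h import *
out=[]
for n,(x0,y0,x1,y1) in (('top',(290,155,390,230)),('scene',(250,160,360,260))):
    s=snap(n); im=s['pixels']; hsv=cv2.cvtColor(im,cv2.COLOR_RGB2HSV)
    roi=np.zeros(im.shape[:2],np.uint8); roi[y0:y1,x0:x1]=255
    blue=cv2.inRange(hsv,(105,120,40),(130,255,255))&roi
    red=(cv2.inRange(hsv,(0,90,40),(10,255,255))|cv2.inRange(hsv,(170,90,40),(180,255,255)))&roi
    cs,_=cv2.findContours(blue,cv2.RETR_EXTERNAL,cv2.CHAIN_APPROX_NONE)
    c=max(cs,key=cv2.contourArea); q=cv2.approxPolyDP(cv2.convexHull(c),4,True)[:,0]
    print(n,'blue',cv2.contourArea(c),q.tolist())
    ys,xs=np.nonzero(red); print('red',len(xs),xs.min() if len(xs) else 0,xs.max() if len(xs) else 0,ys.min() if len(xs) else 0,ys.max() if len(xs) else 0)
    crop=cv2.resize(im[y0:y1,x0:x1],None,fx=5,fy=5,interpolation=cv2.INTER_CUBIC)[:,:,::-1]
    out.append(np.vstack([crop,np.zeros((500-crop.shape[0],crop.shape[1],3),np.uint8)])if crop.shape[0]<500 else crop)
o=np.hstack(out); print(o.shape); cv2.imwrite('pics/crop1.png',cv2.resize(o,None,fx=.76,fy=.76))
E
python3 m.py
```

```text
top blue 1097.5 [[314, 170], [341, 174], [339, 213], [310, 210]]
red 10 359 368 196 201
scene blue 1073.5 [[329, 174], [342, 205], [313, 218], [301, 187]]
red 71 273 288 208 216
(500, 1050, 3)
```

View pics/crop1.png

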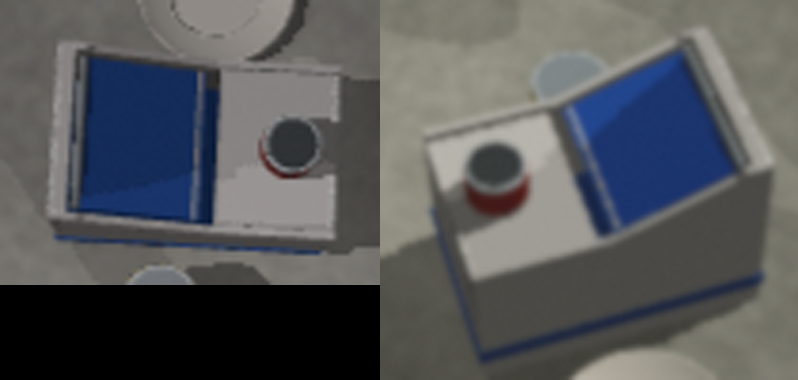

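The crop shows the shut flap and a gap at the ledge. The tin top is at crop (291,145) in the top view and (496,165) in the scene view. I'll cast rays from the caddy corners at their known heights and fit the caddy pose.

```bash
cat > fit.py <<'E'
from h import *
st,ss=snap('top'),snap('scene')
T=lambda u,v:(290+u/3.8-.4,155+v/3.8-.4)
S=lambda u,v:(250+(u-380)/3.8-.4,160+v/3.8-.4)
M=[(st,T(340,67),(70,-110,136)),(st,T(335,238),(-70,-110,136)),(st,T(58,42),(70,115,175)),(st,T(48,218),(-70,115,175)),
(ss,S(705,28),(-70,115,175)),(ss,S(772,162),(70,115,175)),(ss,S(425,133),(-70,-110,136)),(ss,S(477,280),(70,-110,136))]
def fit(M):
    W=np.array([ray(s,*p,c[2])[:2] for s,p,c in M]);C=np.array([c[:2] for _,_,c in M],float)
    Wm,Cm=W.mean(0),C.mean(0);H=(C-Cm).T@(W-Wm);a=np.arctan2(H[0,1]-H[1,0],H[0,0]+H[1,1])
    R=np.array([[np.cos(a),-np.sin(a)],[np.sin(a),np.cos(a)]]);t=Wm-R@Cm
    print(np.degrees(a),t,'\n',np.round((W-t)@R-C,1).tolist());return R,t
for m in(M[:4],M[4:],M): R,t=fit(m)
for s,p in((st,T(291,145)),(ss,S(496,163))):
    w=ray(s,*p,166)[:2];print('tin',w,(w-t)@R)
u=np.array([ray(st,*p,0)[:2] for p in [(332,235)]]);print('full_tin top approx',ray(st,332,234,80))
E
python3 fit.py
```

```text
-1.5633082285304016 [581.61872499 -24.70027259] 
 [[-1.1, 0.3], [0.8, -0.4], [-0.6, 0.2], [0.9, -0.1]]
-1.0899231010423533 [580.81745012 -26.50156728] 
 [[3.0, -1.5], [-3.1, -1.7], [1.0, 1.7], [-0.9, 1.4]]
-1.3284528240647149 [581.21800692 -25.6009394 ] 
 [[-1.1, 0.9], [0.7, 0.8], [0.3, 0.9], [1.7, 1.1], [2.1, -2.7], [-4.0, -2.3], [1.1, 0.5], [-0.8, 0.8]]
tin [578.22473009 -94.79898597] [ -1.38819874 -69.24884302]
tin [576.5582447  -97.72568096] [ -2.9863843  -72.21338683]
full_tin top approx [458.82959157   2.78493435  80.        ]
```

>>> drive_tool(delta_pos=[[0,0,-4],[0,0,-4],[0,0,-4],[0,0,-4],[0,0,-4]], dr=[[0,0,5],[0,0,5],[0,0,5],[0,0,5],[0,0,5]], claw=[0,0,0,0,0])

```text
t: 0.8
tcp_pos: [250.1, -572.7, 246.8]
orientation: [0.0, -0.697, 0.717, 0.0]
ft_force: [0.2, 0.5, -0.2]
opening: 91.7
```

>>> drive_tool(delta_pos=[[-30,-20,0],[-30,-20,0],[-30,-20,0],[-30,-20,0],[-30,-20,0]], dr=[[0,0,0],[0,0,0],[0,0,0],[0,0,0],[0,0,0]], claw=[0,0,0,0,0])

```text
t: 1.3
tcp_pos: [354.5, -424.0, 246.8]
orientation: [-0.0, -0.698, 0.716, -0.0]
ft_force: [0.4, -0.4, -0.3]
opening: 92.0
```

>>> drive_tool(delta_pos=[[-30,-20,0],[-30,-20,0],[-30,-20,0],[-30,-20,0],[-30,-20,0]], dr=[[0,0,0],[0,0,0],[0,0,0],[0,0,0],[0,0,0]], claw=[0,0,0,0,0])

```text
t: 1.8
tcp_pos: [458.1, -276.5, 246.9]
orientation: [0.0, -0.698, 0.716, -0.0]
ft_force: [0.1, -1.0, 0.6]
opening: 91.9
```

>>> drive_tool(delta_pos=[[-40,-25,0],[-40,-25,0],[-40,-25,0],[-40,-20,0],[-36,-20,0]], dr=[[0,0,0],[0,0,0],[0,0,0],[0,0,0],[0,0,0]], claw=[0,0,0,0,0])

```text
t: 2.3
tcp_pos: [578.0, -82.3, 246.7]
orientation: [0.0, -0.699, 0.715, 0.0]
ft_force: [0.3, -0.5, -0.3]
opening: 91.8
```

>>> drive_tool(delta_pos=[[0,0,8],[0,0,8],[0,0,8],[0,0,8],[0,0,8]], dr=[[0,0,0],[0,0,0],[0,0,0],[0,0,0],[0,0,0]], claw=[0,0,0,0,0])

```text
t: 2.8
tcp_pos: [576.8, -86.0, 206.0]
orientation: [-0.0, -0.698, 0.716, -0.0]
ft_force: [0.6, 0.5, 0.2]
opening: 91.7
```

```bash
python3 - <<'E'
from h import *
print(env.get_obs()['tcp_pos'],env.get_obs()['orientation'])
w=snap('wrist'); print(w['origin'],cam(w)[0].round(2).tolist(),w['fov_y'])
s=snap('scene'); a=w['pixels']; b=cv2.resize(s['pixels'][130:260,220:370],None,fx=2.6,fy=2.6)
o=np.zeros((400,640+b.shape[1],3),np.uint8); o[:,:640]=a; o[:b.shape[0],640:]=b
cv2.imwrite('pics/w2.png',cv2.resize(o,None,fx=.77,fy=.77)[:,:,::-1])
A,o_,f=cam(w)
for p in((578,-95,166),(581,-40,130)): print(proj(w,p))
E
```

```text
[576.76156616 -86.01115135 206.03956947] [-2.42201616e-04 -6.97618358e-01  7.16469516e-01 -4.20454792e-05]
[651.39880868 -86.82547041 363.18713949] [[-0.03, -0.96, -0.28], [-1.0, 0.02, 0.01], [0.0, 0.28, -0.96]] 65.80372084838604
[335.91511509 227.416342  ]
[264.04661494 209.60757492]
```

View pics/w2.png

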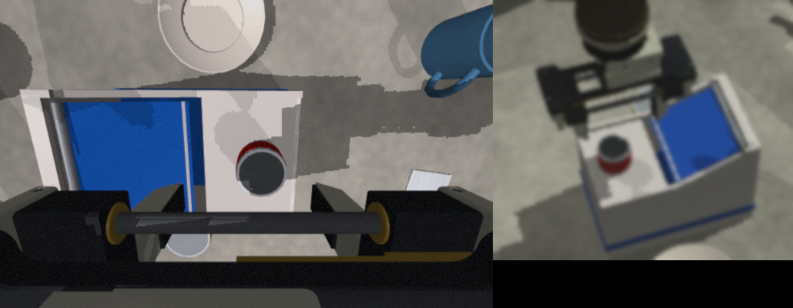

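The wrist view shows the tin lid at about (340,223) px between the fingers, with the caddy's far corners at about (392,118) and (29,118). I'll refine the positions with these.

```bash
python3 - <<'E'
from h import *
w=snap('wrist'); im=w['pixels']
cv2.imwrite('pics/w3.png',np.hstack([cv2.resize(im[150:270,230:400],None,fx=4,fy=4)])[:,:,::-1])
for p in((392,118),(28.6,118)):
    for z in(136,175): print(p,z,ray(w,*p,z))
print('tin',ray(w,340,223,166))
# ledge edges along a row: brightness
for v in(150,160): print(v,[ (u,int(im[v,u].max())) for u in range(236,276,3)],[ (u,int(im[v,u].max())) for u in range(372,396,2)])
E
```

```text
(392, 118) 136 [ 647.62679249 -136.15723011  136.        ]
(392, 118) 175 [ 648.24138995 -127.56858037  175.        ]
(28.6, 118) 136 [653.93014596 119.93284066 136.        ]
(28.6, 118) 175 [653.45899386  84.41010035 175.        ]
tin [580.78339152 -97.21468047 166.        ]
150 [(236, 158), (239, 178), (242, 157), (245, 149), (248, 88), (251, 91), (254, 90), (257, 94), (260, 92), (263, 156), (266, 206), (269, 206), (272, 204), (275, 205)] [(372, 129), (374, 128), (376, 129), (378, 124), (380, 126), (382, 127), (384, 127), (386, 142), (388, 139), (390, 125), (392, 105), (394, 102)]
160 [(236, 155), (239, 174), (242, 163), (245, 155), (248, 87), (251, 90), (254, 90), (257, 87), (260, 87), (263, 136), (266, 205), (269, 206), (272, 204), (275, 207)] [(372, 129), (374, 128), (376, 125), (378, 124), (380, 122), (382, 129), (384, 131), (386, 134), (388, 129), (390, 101), (392, 96), (394, 100)]
```

View pics/w3.png

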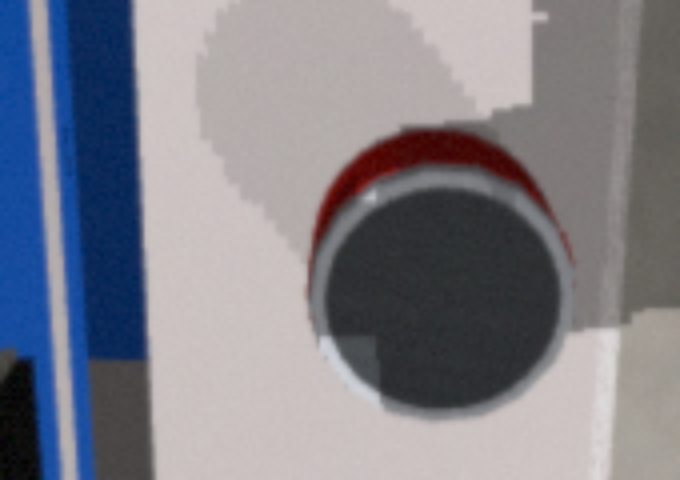

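The tin is at world (580,-97), and the ledge corner agrees to about 1 mm. I'll shift 3 mm in x and descend to z=138.

>>> drive_tool(delta_pos=[[0,-3,14],[0,0,14],[0,0,14],[0,0,14],[0,0,12]], dr=[[0,0,0],[0,0,0],[0,0,0],[0,0,0],[0,0,0]], claw=[0,0,0,0,0])

```text
t: 3.45
tcp_pos: [580.1, -84.7, 137.4]
orientation: [-0.0, -0.698, 0.716, 0.0]
ft_force: [1.1, 0.2, -0.9]
opening: 91.9
```

>>> drive_tool(delta_pos=[[-2,0,0],[-2,0,0],[-2,0,0],[-2,0,0],[-2,0,0]], dr=[[0,0,0],[0,0,0],[0,0,0],[0,0,0],[0,0,0]], claw=[0,0,0,0,0])

```text
t: 3.95
tcp_pos: [580.8, -74.6, 139.3]
orientation: [0.0, -0.698, 0.716, -0.0]
ft_force: [1.1, -0.7, 1.0]
opening: 91.7
```

```bash
python3 - <<'E'
from h import *
w=snap('wrist'); s=snap('scene'); a=cv2.resize(w['pixels'][100:300],(500,156)); b=cv2.resize(s['pixels'][130:260,220:370],(500,433))
cv2.imwrite('pics/w4.png',np.vstack([a,b])[:,:,::-1])
o=env.get_obs();print(o['tcp_pos'],o['ft_force'])
E
```

```text
[580.72923607 -74.37767898 139.09371747] [-0.58360037  0.00575271 -0.23108484]
```

View pics/w4.png

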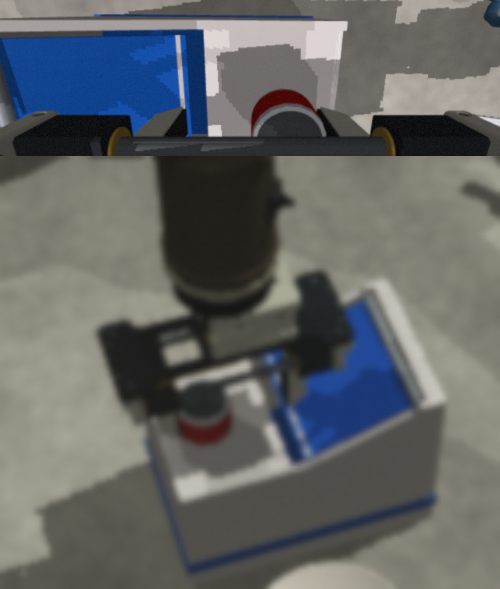

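The fingers straddle the tin, and the front finger is on the flap. Now I'll push level towards the hinge.

>>> drive_tool(delta_pos=[[-5,0,1],[-5,0,0],[-5,0,0],[-5,0,0],[-5,0,0]], dr=[[0,0,0],[0,0,0],[0,0,0],[0,0,0],[0,0,0]], claw=[0,0,0,0,0])

```text
t: 4.55
tcp_pos: [581.2, -49.5, 137.8]
orientation: [-0.0, -0.698, 0.716, -0.0]
ft_force: [-1.0, -1.4, 1.2]
opening: 91.9
```

>>> drive_tool(delta_pos=[[-4,0,0],[-4,0,0],[-4,0,0],[-4,0,0],[-4,0,0]], dr=[[0,0,0],[0,0,0],[0,0,0],[0,0,0],[0,0,0]], claw=[0,0,0,0,0])

```text
t: 5.05
tcp_pos: [581.6, -29.8, 137.7]
orientation: [-0.0, -0.698, 0.716, -0.0]
ft_force: [-0.5, -3.5, 1.9]
opening: 92.0
```

```bash
python3 - <<'E'
from h import *
w=snap('wrist'); s=snap('scene'); a=cv2.resize(w['pixels'][100:300],(500,156)); b=cv2.resize(s['pixels'][130:260,220:370],(500,433))
cv2.imwrite('pics/w5.png',np.vstack([a,b])[:,:,::-1])
o=env.get_obs();print(o['tcp_pos'],o['ft_force'])
E
```

```text
[581.70300564 -29.01341707 137.7920951 ] [-0.47445957 -0.53345407  2.21966906]
```

View pics/w5.png

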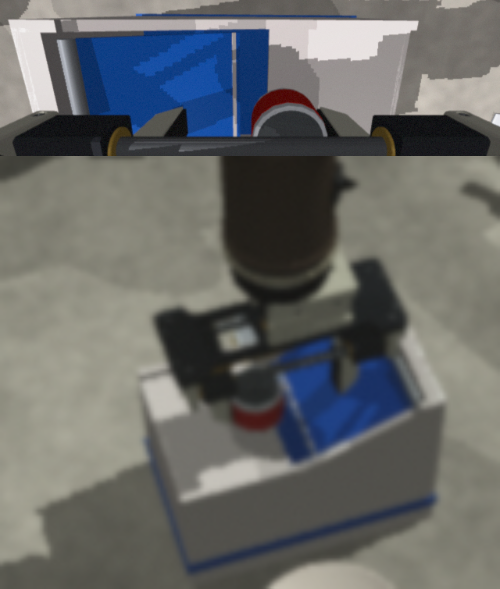

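The flap is open and the tin is sliding, with its front edge over the mouth. I'll continue.

>>> drive_tool(delta_pos=[[-5,0,0],[-5,0,0],[-5,0,0],[-4,0,0],[-4,0,0]], dr=[[0,0,0],[0,0,0],[0,0,0],[0,0,0],[0,0,0]], claw=[0,0,0,0,0])

```text
t: 5.65
tcp_pos: [582.0, -8.2, 137.6]
orientation: [-0.001, -0.698, 0.716, -0.001]
ft_force: [0.1, -12.2, 1.6]
opening: 91.7
```

>>> drive_tool(delta_pos=[[0,0,0],[0,0,0],[0,0,0],[0,0,0],[0,0,0]], dr=[[0,0,0],[0,0,0],[0,0,0],[0,0,0],[0,0,0]], claw=[0,0,0,0,0])

```text
t: 6.15
tcp_pos: [582.0, -8.0, 137.8]
orientation: [-0.001, -0.698, 0.716, -0.0]
ft_force: [-1.2, -8.4, 3.3]
opening: 91.8
```

```bash
python3 - <<'E'
from h import *
w=snap('wrist'); s=snap('scene'); a=cv2.resize(w['pixels'][100:300],(500,156)); b=cv2.resize(s['pixels'][130:260,220:370],(500,433))
cv2.imwrite('pics/w6.png',np.vstack([a,b])[:,:,::-1])
o=env.get_obs();print(o['tcp_pos'],o['ft_force'])
E
```

```text
[582.00835423  -8.00610577 137.82412308] [-1.07225908 -8.50584273  3.96015463]
```

View pics/w6.png

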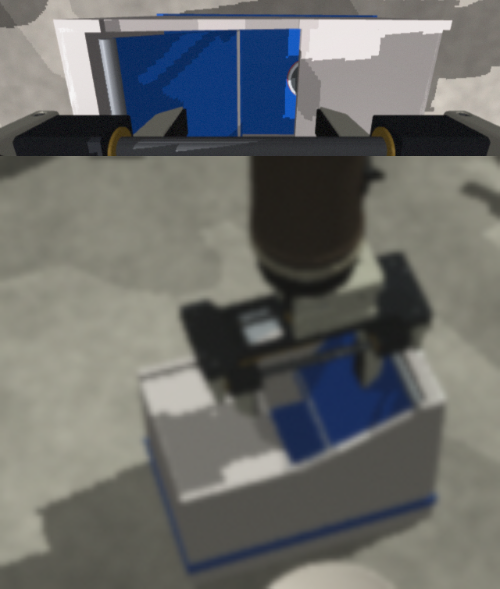

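The tin has dropped in: its rim shows below the ledge edge at crop (293,80), clear of the flap. I'll retreat along the same path so the flap closes, then lift away.

>>> drive_tool(delta_pos=[[8,0,0],[8,0,0],[8,0,0],[8,0,0],[8,0,0]], dr=[[0,0,0],[0,0,0],[0,0,0],[0,0,0],[0,0,0]], claw=[0,0,0,0,0])

```text
t: 6.75
tcp_pos: [581.1, -47.0, 137.6]
orientation: [0.0, -0.698, 0.716, 0.0]
ft_force: [0.5, 1.2, 2.4]
opening: 91.9
```

>>> drive_tool(delta_pos=[[8,0,0],[8,0,0],[8,0,0],[8,0,-2],[10,0,-8]], dr=[[0,0,0],[0,0,0],[0,0,0],[0,0,0],[0,0,0]], claw=[0,0,0,0,0])

```text
t: 7.25
tcp_pos: [579.4, -89.2, 147.2]
orientation: [-0.001, -0.698, 0.716, 0.001]
ft_force: [0.2, -0.7, -0.2]
opening: 92.0
```

>>> drive_tool(delta_pos=[[0,0,-25],[0,0,-25],[0,0,-25],[20,0,-25],[40,0,0]], dr=[[0,0,0],[0,0,0],[0,0,0],[0,0,0],[0,0,0]], claw=[0,0,0,0,0])

```text
t: 7.75
tcp_pos: [581.2, -146.2, 252.4]
orientation: [0.003, -0.701, 0.714, -0.002]
ft_force: [1.1, -0.8, 0.5]
opening: 91.5
```

>>> drive_tool(delta_pos=[[40,0,0],[40,0,0],[40,0,0],[0,0,0],[0,0,0]], dr=[[0,0,0],[0,0,0],[0,0,0],[0,0,0],[0,0,0]], claw=[0,0,0,0,0])

```text
t: 8.25
tcp_pos: [575.1, -270.3, 248.0]
orientation: [-0.0, -0.697, 0.717, -0.0]
ft_force: [-0.0, 0.4, -0.3]
opening: 91.4
```

```bash
sed -i 's/crop1/crop2/' m.py; python3 - <<'E'
from h import *
t=snap('top');s=snap('scene')
d=cv2.imread('pics/scene1.png')
o=np.vstack([cv2.resize(t['pixels'][140:260,130:480],None,fx=1.7,fy=1.7),cv2.resize(s['pixels'][100:310,130:480],None,fx=1.7,fy=1.7)])
cv2.imwrite('pics/end.png',o[:,:,::-1])
E
python3 m.py
```

```text
top blue 1095.5 [[314, 170], [341, 174], [339, 213], [310, 210]]
red 0 0 0 0 0
scene blue 1073.5 [[329, 174], [342, 205], [313, 218], [301, 187]]
red 0 0 0 0 0
(500, 1050, 3)
```

View pics/end.png

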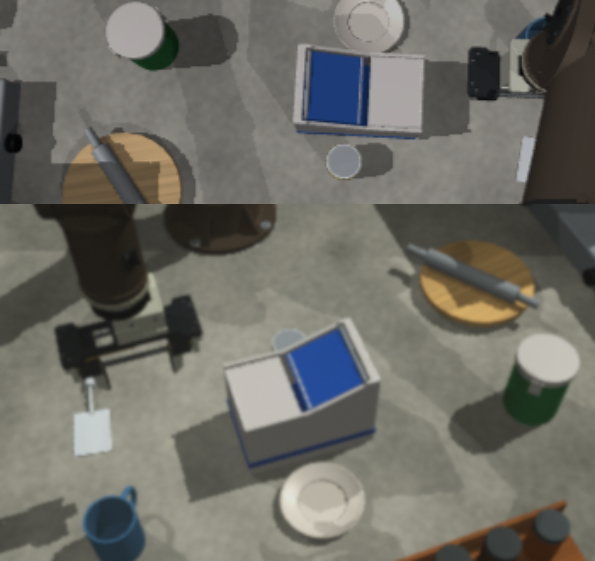

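The flap is shut, with the same blue outline as at the start. The tin is gone from the ledge, the other things are in place, and the gripper is clear.

```bash
python3 -c "
from bench import env
env.hand_in()"
```

```text
the job is handed in; nothing more can be done
```

The tin is in the caddy with the flap shut, and I handed the job in at about 8.4 s on the robot's clock. I pushed the flap open with the front finger. While it held the flap, the rear finger pushed the tin along the ledge until it dropped in. I then backed out the same way, and the flap sprang shut.

- **Tin:** no red pixels remain on the ledge in either view. Before the flap closed, the tin's rim was visible inside the caddy, below the ledge edge.
- **Flap:** its corner pixels are identical to those at the start in both views, so it is fully shut.
- **Other things:** the saucer, full tin, board, rolling pin, canister, spatula and mug appear where they were. I judged this by eye from the pictures, not by measuring, and the arm partly hides the mug and spatula in the top view.
- **Forces:** the highest reading at the end of a move was about 12 N. The gripper ended clear of everything.
- **Disagreement:** the three camera views differed by up to 4 mm on the tin's sideways position. I used a middle value, and the push ran straight.

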